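# Swing a centrifuge bucket upright and hang it in its yoke stand

## Task

The centrifuge bucket lies on its side on the grey bench rest. Pinch it firmly by the ends of its two pivot pins and lift it clear still lying level, then ease the grip so that it swings down between the fingers and hangs upright with the blue lid on top. Grip it again, hang it by its pins in the notches of the white yoke stand and let go.

Things in the scene. Friction and masses are not known exactly. Their poses are not given: they have to be found in the camera images.
- bucket_pivot (a point): Middle of the bucket on its pin axis. Aluminium bucket with blue lid, 36 x 36 mm across, about 0.35 kg. Own axes: x along it from foot to lid (up when upright), y along the pins. Foot at x = -75, lid top at x = +37 mm, sides at +-18 mm; centre of mass near x = -43 mm. Starts lying with x and y level.
- bucket_pin_end (a point): Centre of one pin's flat end face. Two steel pivot pins, 9 mm thick, 8 mm at the ends, end at y = +33 and -33 mm from bucket_pivot (66 mm over the ends). Gripped on the end faces, fingers closing along the pins, the bucket sags about 0.25 rad and holds at 50 N or more; it begins to swing foot-down at 25 to 45 N, hangs within 0.25 rad of upright at 4 to 10 N, and falls below 3 N.
- rest: Fixed grey bench rest with black rubber top; the bucket lies on it, its underside 28 mm above the table. It reaches from 16 to 86 mm from the pins towards the foot, is 60 mm wide, with side lips 35 mm above the table; nothing lies under the pins. Origin on the table below the pin axis; x points towards the bucket's lid at the start.
- stand_seat (a point): Where bucket_pivot comes to lie when the bucket hangs in the yoke stand: 100.5 mm above the table, midway between two cheeks. Own axes: x across the notches, y from cheek to cheek (along the pins), z up. Each cheek's notch is about 32 mm wide at its top and narrows by a V to a slot 12 mm wide, floor 96 mm above the table. Either way round will do.
- stand: Fixed white yoke stand, origin on the table below the seat, axes as stand_seat. Foot plate 96 (x) x 76 (y) x 8 mm. Two upright cheeks, 84 mm wide, inner faces at y = +-24, outer at +-28 mm, top edges 114.5 mm above the table. Front and back walls, inner faces at x = +-40 mm, rise to 96 mm, so the bucket goes in only upright.

How it is judged:
On the way, in this order (a step that is already met when the one before it is completed fails the run):
1. the bucket is held in the fingers, lifted until its pin axis is more than 0.09 m above the table, still lying (its long axis more than 0.9 rad from vertical), touching neither rest nor stand (angle between bucket_pivot's own x axis and vertical between 0.9 and 2.1 rad and height (world z) of bucket_pivot above 0.09 m and contact force between bucket and the fingers above 1 N and contact force between bucket and stand below 0.1 N and contact force between bucket and rest below 0.1 N), for 0.2 s.
2. the bucket hangs upright, lid on top (within 0.3 rad), from the fingers, with its pin axis more than 0.15 m above the table, touching neither stand nor rest (angle between bucket_pivot's own x axis and vertical below 0.3 rad and height (world z) of bucket_pivot above 0.15 m and contact force between bucket and the fingers above 1 N and contact force between bucket and stand below 0.1 N and contact force between bucket and rest below 0.1 N), for 0.3 s.
At the end, for the whole second after the job is handed in: the bucket hangs at rest by both pins in the notches of the stand (pin axis within 7 mm of its seat and 0.15 rad of the stand's y axis), upright with the lid on top (within 0.3 rad), carried by the stand and released by the fingers (distance between bucket_pivot and stand_seat below 0.007 m and angle between bucket_pivot's own x axis and vertical below 0.3 rad and angle between the y axis of bucket_pivot and the y axis of stand_seat, either way round below 0.15 rad and contact force between bucket and stand above 2 N and contact force between bucket and the fingers below 0.05 N and linear speed of bucket below 0.03 m/s); the robot touches nothing.
It also fails if it takes over 51 s, if anything falls off the work surface, if the arm or the gripper's body presses on something with over 40 N, if the wrist force passes 120 N, or if a joint passes its speed limit or range.

## Robot

A 7-joint arm with a two-finger parallel gripper is mounted at the origin on a cart in front of the work surface, level with it; the furniture and walls round the work are solid. World frame = base frame: x ahead of the robot, y to its left, z up, the work surface at z = 0. Lengths are in m, angles in rad, forces in N, time in s.
With the tool pointing down it reaches from about 0.4 to 0.925 m from the base axis. Payload 5.6 kg.
Tool frame: the origin (TCP) lies at the very end of the fingers, on their centre line; the grasp point (between the pads) lies 19 mm behind it (robot.grip_point_offset is the z of the grasp point in the tool frame, in m); z points along the fingers, y is the direction in which the jaws open and shut (so a half turn about z gives the same grasp; the last joint's range is limited). The gripper opens to 85 mm and grips with 20 to 120 N. Pads are 22 mm wide; open, the fingers measure 114 mm over their backs; the gripper's body (76 mm by 85 mm) begins 54 mm behind the grasp point. The pads swing forward as they close: fully open they stand 13 mm farther back than shut.
Start: joints at [-1.296, 0.468, -0.012, 1.603, 0.006, 1.071, -0.056], TCP at [0.203, 0.617, 0.231] pointing down, gripper open.
Joint ranges: [-2.53, 2.53], [-0.31, 2.02], [-1.57, 1.55], [0.28, 2.44], [-1.29, 4.43], [0.15, 1.84], [-2.92, 2.92]. Speed limits (rad/s): [2.57, 2.57, 3.14, 3.14, 3.14, 3.14, 3.14].

## Interface

Orientations are given as a unit quaternion [w, x, y, z].
In Python, from rig import robot, viewer gives the robot as it stands.
- The arm moves only by the tool drive_tool, never from a script. Its argument "steps" is a list of rows, each a list of 3 entries, a list of its own where there are three numbers: the shift along the tool's x, y, z in mm, then the turn about the tool's z in rad, then the closure, from 0 (fully open) to 1 (shut). A call has 1 to 5 rows; each row is the pose to reach, as a shift and turn from the pose commanded when the call began, along the tool's axes at that moment; what a row does not reach only later rows make up. A row lasts 1/8 s, in which the tool goes at most 62.5 mm and 10.7 degrees, less where a joint would pass 70% of its speed; a pose out of reach is approached as far as the arm can. A call with a gripper value outside its range is refused whole. The fingers move at their own pace and stop on an object; "newtons" is the grip in N (left out, the last holds). Time passes only in rows, so rows that repeat a pose let the fingers close. It gives the time, the measured TCP pose, the force and the opening at its end, in the units of the state.
- robot.get_obs(): the state, without advancing time (a new reading comes with each control period).
- viewer.capture(name): name is "side" or "top" or "wrist"; returns a dict with "color" (384x512x3 uint8, red, green, blue), "range_z" (384x512 float32, m along the optical axis (not along the pixel's ray), 0 where there is no reading), "vertical_fov" (degrees; the focal length in pixels is half the picture's height over the tangent of half this angle, whatever the lens; pixels are square), "cx", "cy" (the principal point, pixels), "xyz" and "rotation" of the camera in the world; the wrist camera has in their place "mount" (4x4, takes a point from camera to tool coordinates, whose origin is the TCP and whose axes are the flange's). Camera axes: x right, y up, looking along -z (the intrinsics and any distortion apply to the point x, -y, -z); pixel columns grow to the right and rows downward; lengths in m; the calibration is good to about 2 mm. A picture is of the moment at which its call begins: read the wrist's pose just before it.
- robot.job_done(): hands the job in, once; it reports no verdict.
The state is a dict: "t": time; "joints": joint angles; "joint_vel": joint speeds; "effort": joint torques, N m; "eef_pos": TCP position; "ee_rot": TCP orientation; "ft_force": force on the tool from outside, world axes, zero at the start; "moment": the same for the moment, N m; "width": finger opening in m.
Only numpy, scipy, OpenCV 4.12 (cv2) and the standard library are available. Lean on these libraries where they do the work, as an engineer would, in place of code of your own. Each camera call takes 0.05 s, during which the arm holds its last target.

## Working session

There is one attempt and no reset: what is moved stays moved. The work goes in short steps, Python scripts to look and compute and a tool call to move; the robot and the scene stay as the last step left them, time stands still between calls to the robot, and variables do not carry over. Pictures are saved under pics/ and viewed, and the job is handed in when it is done.

Besides the shell and the picture viewer there is one more tool, called after ">>>" as name([rows], argument=value, ...), one row to a line, values as JSON. drive_tool: Moves the arm, as the interface text tells. Its arguments: {"type":"object","properties":{"steps":{"type":"array","items":{"type":"array"}},"newtons":{"type":"number"}},"required":["steps"]}

```bash
ls; mkdir -p pics; python3 - <<'E'
from rig import robot, viewer
import cv2, numpy as np, pickle
o=robot.get_obs(); print({k:np.round(v,4) for k,v in o.items()}, robot.grip_point_offset)
d={}
for n in ["side","top","wrist"]:
    c=viewer.capture(n); d[n]=c
    cv2.imwrite(f"pics/{n}0.png",c["color"][:,:,::-1])
    print(n,{k:v for k,v in c.items() if k not in("color","range_z")},(c["range_z"]>0).mean())
pickle.dump((o,d),open("cap0.pkl","wb"))
E
```

```text
pics
{'t': np.float64(0.0), 'joints': array([-1.296 ,  0.4684, -0.0116,  1.6036,  0.006 ,  1.0714, -0.0563]), 'joint_vel': array([ 0.0011,  0.0009,  0.0012,  0.    , -0.0007,  0.0029,  0.0012]), 'effort': array([-1.00000e-03, -5.32383e+01,  2.12000e-02, -2.51306e+01,
        1.15000e-02,  7.60000e-03, -0.00000e+00]), 'eef_pos': array([0.203 , 0.6169, 0.2303]), 'ee_rot': array([-1.000e-04,  1.583e-01,  9.874e-01, -9.000e-04]), 'ft_force': array([ 0.0311,  0.0329, -0.1015]), 'moment': array([-0.0221, -0.0053,  0.0382]), 'width': np.float64(0.0855)} -0.0187
side {'vertical_fov': 50.661146284748014, 'cx': 250.16852573677554, 'cy': 189.54374335063693, 'xyz': array([ 0.36355906, -0.47694361,  0.39145895]), 'rotation': array([ 0.8242382 ,  0.56159652, -0.0451727 , -0.05656995])} 0.9960835774739584
top {'vertical_fov': 44.224479467842954, 'cx': 253.24844236656665, 'cy': 196.0133252606045, 'xyz': array([0.29163338, 0.30526595, 1.03812985]), 'rotation': array([ 0.70944706,  0.0787437 , -0.07454223, -0.69636754])} 0.9958750406901041
wrist {'vertical_fov': 60.180246295948976, 'cx': 250.11243723752233, 'cy': 191.3652315794314, 'mount': array([[-2.83276496e-04,  9.56140626e-01,  2.92907875e-01,
         7.42546155e-02],
       [ 9.99999960e-01,  2.65076453e-04,  1.01827643e-04,
         7.35158732e-04],
       [ 1.97185659e-05,  2.92907892e-01, -9.56140662e-01,
        -1.41657146e-01],
       [ 0.00000000e+00,  0.00000000e+00,  0.00000000e+00,
         1.00000000e+00]])} 0.9959716796875
```

View pics/side0.png

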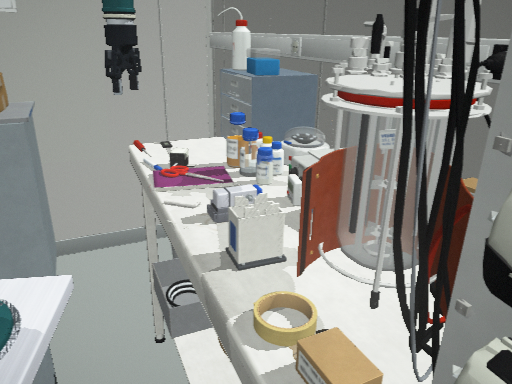

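View pics/top0.png

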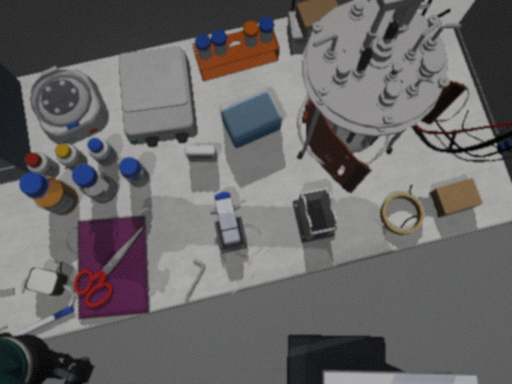

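View pics/wrist0.png

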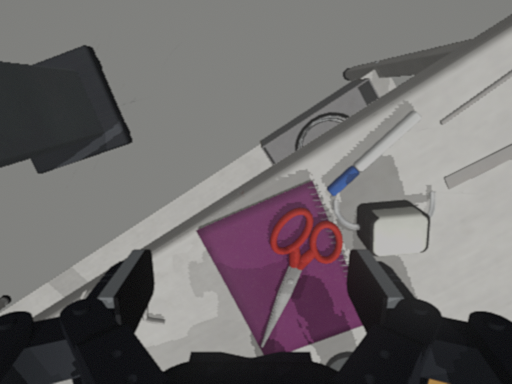

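```bash
cat > h.py <<'E'
import numpy as np, cv2, pickle
from scipy.spatial.transform import Rotation as R
def rot(q): return R.from_quat([q[1],q[2],q[3],q[0]]).as_matrix()
def cam(c,obs=None):
    H=c["color"].shape[0]; f=H/2/np.tan(np.radians(c["vertical_fov"])/2)
    if "mount" in c:
        T=np.eye(4);T[:3,:3]=rot(obs["ee_rot"]);T[:3,3]=obs["eef_pos"];M=T@c["mount"]
        return f,c["cx"],c["cy"],M[:3,:3],M[:3,3]
    return f,c["cx"],c["cy"],rot(c["rotation"]),np.array(c["xyz"])
def cloud(c,obs=None):
    f,cx,cy,Rm,t=cam(c,obs); z=c["range_z"]
    v,u=np.mgrid[:z.shape[0],:z.shape[1]]
    P=np.stack([(u-cx)/f*z,-(v-cy)/f*z,-z],-1)
    return P@Rm.T+t
def ray(c,u,v,zp,obs=None):
    f,cx,cy,Rm,t=cam(c,obs); d=Rm@np.array([(u-cx)/f,-(v-cy)/f,-1]); return t+d*(zp-t[2])/d[2]
def proj(c,p,obs=None):
    f,cx,cy,Rm,t=cam(c,obs); q=Rm.T@(np.array(p)-t); return cx+f*q[0]/-q[2], cy-f*q[1]/-q[2]
E
python3 - <<'E'
from h import *
o,d=pickle.load(open("cap0.pkl","rb"))
c=d["top"];P=cloud(c)
for u,v in [(227,200),(230,235),(316,200),(316,230),(280,215),(201,150),(250,118),(410,210),(100,250)]:print(u,v,np.round(P[v,u],3))
a=c["color"][180:260,190:350]
cv2.imwrite("pics/topz.png",cv2.resize(a,None,fx=5,fy=5,interpolation=cv2.INTER_CUBIC)[:,:,::-1])
z=np.clip(P[...,2],0,.25)/.25*255
cv2.imwrite("pics/topzh.png",cv2.applyColorMap(cv2.resize(z[180:260,190:350].astype(np.uint8),None,fx=5,fy=5,interpolation=0),cv2.COLORMAP_JET))
a=d["side"]["color"][160:290,180:340]
cv2.imwrite("pics/sidez.png",cv2.resize(a,None,fx=4.6,fy=4.6,interpolation=cv2.INTER_CUBIC)[:,:,::-1])
E
```

```text
227 200 [0.496 0.368 0.07 ]
230 235 [0.423 0.36  0.064]
316 200 [0.513 0.173 0.006]
316 230 [0.445 0.174 0.007]
280 215 [0.478 0.253 0.001]
201 150 [0.607 0.428 0.061]
250 118 [0.674 0.323 0.082]
410 210 [ 0.495 -0.037 -0.001]
100 250 [0.392 0.644 0.012]
```

View pics/topz.png

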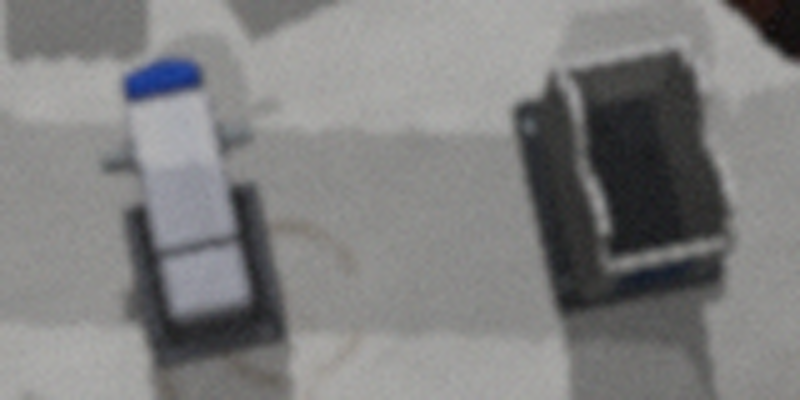

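View pics/topzh.png

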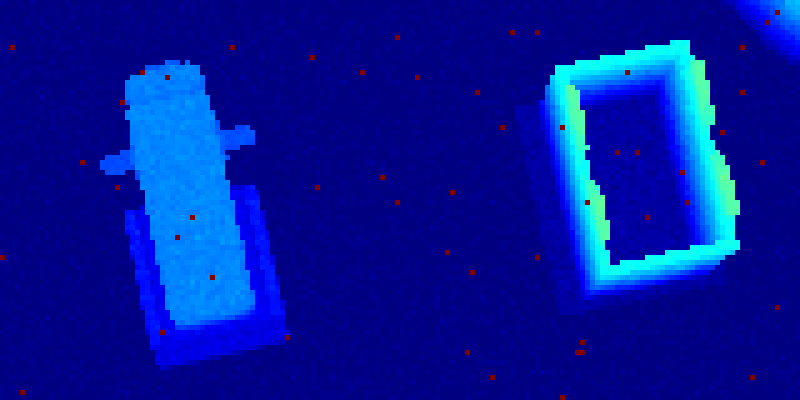

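View pics/sidez.png

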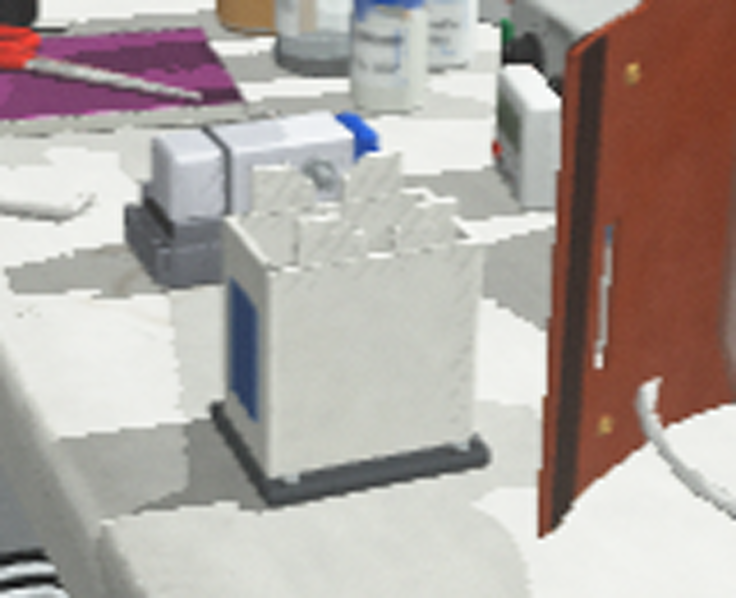

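```bash
python3 - <<'E'
from h import *
o,d=pickle.load(open("cap0.pkl","rb"))
c=d["top"];P=cloud(c)
m=np.zeros(P.shape[:2],bool); m[185:255,205:250]=1
b=m&(P[...,2]>.055)&(P[...,2]<.08)
q=P[b]; print("bucket n",b.sum(),"z med",np.median(q[:,2]))
r=cv2.minAreaRect(q[:,:2].astype(np.float32)*1000); print(r); print(cv2.boxPoints(r))
p=P[m&(P[...,2]>.035)&(P[...,2]<.053)]
print(np.round(p[np.argsort(p[:,1])],3))
m[:]=0; m[180:250,290:345]=1
s=P[m&(P[...,2]>.088)&(P[...,2]<.13)]; r=cv2.minAreaRect(s[:,:2].astype(np.float32)*1000);print("stand",r,cv2.boxPoints(r),s[:,2].max())
s=P[m&(P[...,2]>.105)&(P[...,2]<.13)]; r=cv2.minAreaRect(s[:,:2].astype(np.float32)*1000);print("cheeks",len(s),r,cv2.boxPoints(r))
# heights of obstacles
for n,(x0,x1,y0,y1) in dict(corr=(.35,.6,.05,.5)).items():
    k=(P[...,0]>x0)&(P[...,0]<x1)&(P[...,1]>y0)&(P[...,1]<y1)
    H,xe,ye=np.histogram2d(P[k][:,0],P[k][:,1],bins=[13,23],range=[[.3,.695],[.0,.575]])
mm=(P[...,2]<1)&(P[...,2]>-.05)
for x in np.arange(.72,.30,-.03):
    print("%.2f"%x,[int(1000*max([0,*P[mm&(abs(P[...,0]-x)<.015)&(abs(P[...,1]-y)<.015)][:,2]])) for y in np.arange(.55,-.1,-.03)])
E
```

```text
bucket n 869 z med 0.06435576706113466
((460.6415710449219, 368.5952453613281), (111.97196960449219, 39.30493927001953), 12.333174705505371)
[[401.74994 375.83582]
 [410.14532 337.43793]
 [519.5332  361.35468]
 [511.13782 399.75256]]
[[0.412 0.329 0.036]
 [0.415 0.329 0.035]
 [0.417 0.329 0.035]
 [0.421 0.329 0.036]
 [0.412 0.331 0.035]
 [0.422 0.331 0.041]
 [0.419 0.331 0.036]
 [0.421 0.331 0.036]
 [0.425 0.331 0.037]
 [0.427 0.331 0.039]
 [0.429 0.331 0.039]
 [0.431 0.332 0.037]
 [0.423 0.334 0.035]
 [0.427 0.334 0.038]
 [0.429 0.334 0.037]
 [0.431 0.334 0.037]
 [0.433 0.334 0.038]
 [0.44  0.334 0.035]
 [0.442 0.334 0.036]
 [0.431 0.336 0.038]
 [0.435 0.336 0.039]
 [0.434 0.336 0.036]
 [0.44  0.336 0.038]
 [0.444 0.336 0.039]
 [0.442 0.336 0.036]
 [0.449 0.336 0.036]
 [0.442 0.338 0.037]
 [0.444 0.338 0.035]
 [0.45  0.338 0.039]
 [0.457 0.339 0.039]
 [0.453 0.339 0.035]
 [0.455 0.339 0.036]
 [0.459 0.339 0.039]
 [0.413 0.339 0.05 ]
 [0.412 0.34  0.038]
 [0.451 0.341 0.036]
 [0.453 0.341 0.036]
 [0.459 0.341 0.04 ]
 [0.455 0.341 0.035]
 [0.466 0.341 0.037]
 [0.485 0.341 0.052]
 [0.4
[... 3186 characters left out ...]
, 4, 4, 6, 6, 324, 329, 329, 351, 328, 326, 5, 4, 5, 4]
0.54 [103, 5, 6, 6, 6, 4, 6, 5, 6, 5, 6, 5, 5, 4, 198, 197, 5, 4, 26, 27, 6, 49]
0.51 [5, 5, 7, 5, 7, 67, 69, 7, 5, 5, 6, 100, 98, 116, 5, 5, 6, 28, 27, 27, 29, 49]
0.48 [15, 6, 5, 5, 6, 67, 69, 69, 6, 7, 7, 118, 108, 118, 4, 5, 6, 28, 29, 7, 32, 45]
0.45 [19, 6, 7, 6, 7, 65, 70, 68, 6, 4, 5, 100, 118, 120, 96, 7, 7, 26, 29, 27, 28, 5]
0.42 [23, 6, 6, 6, 7, 38, 69, 69, 22, 7, 7, 12, 117, 100, 98, 5, 4, 5, 6, 6, 4, 2]
0.39 [16, 6, 6, 5, 5, 19, 63, 30, 6, 5, 5, 7, 5, 6, 5, 6, 5, 4, 4, 1, 0, 0]
0.36 [17, 6, 7, 6, 11, 5, 5, 6, 4, 6, 6, 6, 4, 4, 4, 0, 0, 0, 0, 0, 0, 0]
0.33 [17, 6, 7, 7, 10, 6, 5, 5, 6, 6, 4, 4, 0, 0, 0, 0, 0, 0, 0, 0, 0, 0]
```

>>> drive_tool([
  [[-40, -17, 0], 0, 0],
  [[-90, -39, 0], -0.1, 0],
  [[-145, -63, 0], -0.25, 0],
  [[-200, -87, 0], -0.4, 0],
  [[-255, -111, 0], -0.53, 0],
])

```text
t: 0.78
eef_pos: [0.4118, 0.4308, 0.2312]
ee_rot: [-0.0, -0.108, 0.994, -0.0]
ft_force: [0.4, 0.3, 0.2]
width: 0.0855
```

```bash
python3 - <<'E'
from h import *
o,d=pickle.load(open("cap0.pkl","rb"))
for n in("top","side"):
    P=cloud(d[n]).reshape(-1,3); P=P[(P[:,2]>.125)&(P[:,2]<.6)]
    r=np.hypot(P[:,0]-.4715,P[:,1]-.1797)
    for lo in np.arange(.125,.5,.05):
        k=(P[:,2]>=lo)&(P[:,2]<lo+.05)
        if k.any():
            i=np.argsort(r[k])[3]; print(n,round(lo,3),k.sum(),round(r[k][i],3),np.round(P[k][i],3))
E
```

```text
top 0.125 6674 0.094 [0.542 0.117 0.167]
top 0.175 2974 0.095 [0.542 0.116 0.182]
top 0.225 355 0.145 [0.615 0.2   0.24 ]
top 0.275 4656 0.101 [0.567 0.148 0.296]
top 0.325 9729 0.107 [0.57  0.138 0.326]
top 0.375 3327 0.138 [0.591 0.11  0.378]
top 0.425 1176 0.208 [0.676 0.142 0.473]
top 0.475 209 0.208 [0.675 0.139 0.476]
side 0.125 10154 0.102 [0.551 0.117 0.17 ]
side 0.175 14008 0.099 [0.537 0.105 0.191]
side 0.225 11965 0.146 [0.609 0.133 0.256]
side 0.275 15594 0.105 [0.573 0.152 0.294]
side 0.325 12869 0.123 [0.566 0.101 0.342]
side 0.375 11150 0.142 [0.592 0.105 0.379]
side 0.425 6005 0.243 [0.699 0.095 0.426]
side 0.475 2861 0.68 [0.861 0.737 0.476]
```

>>> drive_tool([
  [[-30, -40, 0], 0, 0],
  [[-53, -72, 0], 0, 0],
  [[-53, -72, 0], 0, 0],
  [[-53, -72, 0], 0, 0],
])

```text
t: 1.27
eef_pos: [0.4769, 0.3737, 0.231]
ee_rot: [-0.0, -0.106, 0.994, 0.0]
ft_force: [0.2, 0.4, -0.2]
width: 0.0855
```

```bash
python3 - <<'E'
from rig import robot, viewer
from h import *
o=robot.get_obs(); c=viewer.capture("wrist"); pickle.dump((o,c),open("w1.pkl","wb"))
print(o["eef_pos"],o["ee_rot"])
cv2.imwrite("pics/w1.png",c["color"][:,:,::-1])
for s in (33,-33):
    a=np.radians(12.3); p=np.array([.479-np.sin(a)*s/1000,.372+np.cos(a)*s/1000,.046]); print(s,p,proj(c,p,o))
E
```

```text
[0.47688411 0.37365112 0.23101686] [-4.48525725e-04 -1.06187814e-01  9.94345975e-01  1.69764666e-04]
33 [0.47197   0.4042425 0.046    ] (np.float64(280.3091557251122), np.float64(168.33216746647844))
-33 [0.48603   0.3397575 0.046    ] (np.float64(214.94156290014595), np.float64(168.4776184235229))
```

View pics/w1.png

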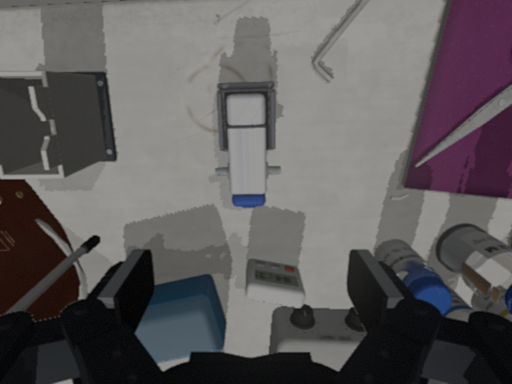

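```bash
cat > meas.py <<'E'
from h import *
def bucket(c,o):
    P=cloud(c,o); m=np.zeros(P.shape[:2],bool)
    k=(abs(P[...,0]-.46)<.09)&(abs(P[...,1]-.37)<.06)
    b=k&(P[...,2]>.057)&(P[...,2]<.075)
    r=cv2.minAreaRect(P[b][:,:2].astype(np.float32)*1000); print(b.sum(),np.median(P[b][:,2]),r); print(cv2.boxPoints(r))
    v,u=np.where(k&(P[...,2]>.040)&(P[...,2]<.056)&(P[...,0]>.465)&(P[...,0]<.5))
    for s in (u<232),(u>262):
        p=P[v[s],u[s]]; print("pin",s.sum(),"u",u[s].min(),u[s].max(),"v",v[s].min(),v[s].max(),v[s].mean(),np.round(p.mean(0),4), np.round([p[:,1].min(),p[:,1].max(),p[:,2].max()],4))
    print("table",np.median(P[...,2][(abs(P[...,0]-.46)<.05)&(abs(P[...,1]-.29)<.02)]))
E
python3 - <<'E'
from meas import *
o,c=pickle.load(open("w1.pkl","rb")); bucket(c,o)
P=cloud(c,o)
k=(P[...,2]>.105)&(P[...,2]<.125)&(abs(P[...,1]-.18)<.06)&(abs(P[...,0]-.47)<.08)
r=cv2.minAreaRect(P[k][:,:2].astype(np.float32)*1000);print(k.sum(),r,cv2.boxPoints(r))
k=(P[...,2]>.088)&(P[...,2]<.125)&(abs(P[...,1]-.18)<.06)&(abs(P[...,0]-.47)<.08)
r=cv2.minAreaRect(P[k][:,:2].astype(np.float32)*1000);print(k.sum(),r,cv2.boxPoints(r))
for z in (.05,.046): print(ray(c,217,169.5,z,o),ray(c,280,169.5,z,o))
E
```

```text
4170 0.06282794901480754 ((461.280029296875, 367.9974060058594), (108.82221221923828, 36.09431457519531), 13.782805442810059)
[[404.13605 372.5619 ]
 [412.73523 337.5069 ]
 [518.424   363.43292]
 [509.82483 398.4879 ]]
pin 129 u 216 229 v 164 179 171.15503875968992 [0.4863 0.3482 0.0491] [0.3407 0.3558 0.0543]
pin 134 u 267 280 v 162 178 170.044776119403 [0.4746 0.3969 0.0493] [0.3896 0.4048 0.0547]
table -0.0004815814788474704
668 ((467.27154541015625, 205.378662109375), (63.955379486083984, 5.643235206604004), 12.649212837219238) [[435.4521  201.12927]
 [436.68787 195.62302]
 [499.091   209.62805]
 [497.85522 215.13431]]
2649 ((472.9549865722656, 180.5402069091797), (87.85459899902344, 56.743343353271484), 12.37639045715332) [[423.96753 198.83746]
 [436.12952 143.41281]
 [521.94244 162.24295]
 [509.78046 217.6676 ]]
[0.48562903 0.34218292 0.05      ] [0.47237111 0.40366226 0.05      ]
[0.48663264 0.34198205 0.046     ] [0.47321041 0.40422336 0.046     ]
```

>>> drive_tool([
  [[-3, -2, 40], -0.023, 0],
  [[-3, -2, 90], -0.023, 0],
  [[-3, -2, 135], -0.023, 0],
  [[-3, -2, 150], -0.023, 0],
  [[-3, -2, 150], -0.023, 0],
])

```text
t: 1.95
eef_pos: [0.4802, 0.3725, 0.081]
ee_rot: [-0.001, -0.118, 0.993, -0.0]
ft_force: [-0.2, 0.3, 1.0]
width: 0.0853
```

```bash
python3 - <<'E'
from rig import robot, viewer
from h import *
o=robot.get_obs(); c=viewer.capture("wrist"); pickle.dump((o,c),open("w2.pkl","wb"))
print(o["eef_pos"],o["ee_rot"],robot.grip_point_offset)
cv2.imwrite("pics/w2.png",c["color"][:,:,::-1])
E
```

```text
[0.48018075 0.37254379 0.08101948] [-5.61610490e-04 -1.18054434e-01  9.93006953e-01 -1.60189395e-04] -0.0187
```

View pics/w2.png

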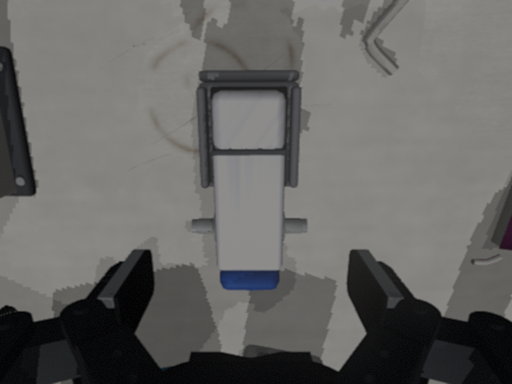

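```bash
python3 - <<'E'
from h import *
o,c=pickle.load(open("w2.pkl","rb"))
a=ray(c,192,225,.046,o);b=ray(c,307,225,.046,o);print(a,b,(a+b)/2,np.linalg.norm(a-b))
P=cloud(c,o)
for u in(197,201,205,295,299,303): 
    col=P[212:240,u]; k=col[:,2]>.03; print(u,np.where(k)[0]+212,np.round(col[k].mean(0),4))
E
```

```text
[0.48831512 0.34045798 0.046     ] [0.47280936 0.4048051  0.046     ] [0.48056224 0.37263154 0.046     ] 0.06618898071233914
197 [219 220 221 222 223 224 225 226 227 228 229 230 231 232] [0.4871 0.3434 0.0479]
201 [218 219 220 221 222 223 224 225 226 227 228 229 230 231 232 233] [0.4865 0.3457 0.0481]
205 [218 219 220 221 222 223 224 225 226 227 228 229 230 231 232 233] [0.486  0.3479 0.0479]
295 [218 219 220 221 222 223 224 225 226 227 228 229 230 231 232 233] [0.4738 0.3976 0.0485]
299 [218 219 220 221 222 223 224 225 226 227 228 229 230 231 232 233] [0.4734 0.3999 0.0481]
303 [219 220 221 222 223 224 225 226 227 228 229 230 231 232] [0.473  0.4022 0.0478]
```

>>> drive_tool([
  [[0, 0, 30], 0, 0],
  [[0, 0, 55], 0, 0],
  [[0, 0, 59], 0, 0],
  [[0, 0, 59], 0, 0],
  [[0, 0, 59], 0, 0],
])

```text
t: 2.62
eef_pos: [0.482, 0.3726, 0.024]
ee_rot: [0.001, -0.117, 0.993, 0.001]
ft_force: [0.0, 0.1, -0.5]
width: 0.0854
```

>>> drive_tool([
  [[0, 0, 0], 0, 0.4],
  [[0, 0, 0], 0, 0.4],
  [[0, 0, 0], 0, 0.4],
  [[0, 0, 0], 0, 0.6],
  [[0, 0, 0], 0, 0.6],
], newtons=80)

```text
t: 3.25
eef_pos: [0.4822, 0.3725, 0.0236]
ee_rot: [0.001, -0.117, 0.993, 0.001]
ft_force: [0.6, -0.0, 6.4]
width: 0.0621
```

```bash
python3 - <<'E'
from rig import robot, viewer
from h import *
o=robot.get_obs(); c=viewer.capture("wrist"); s=viewer.capture("side");pickle.dump((o,c,s),open("w3.pkl","wb"))
print(o["eef_pos"],o["ft_force"],o["moment"],o["width"])
cv2.imwrite("pics/w3.png",np.hstack([c["color"][150:,100:400],cv2.resize(s["color"][150:250,180:320],(328,234))])[:,:,::-1])
E
```

```text
[0.48216194 0.3724588  0.0235705 ] [ 5.60886953e-01 -1.49032029e-03  6.40716096e+00] [-0.03933512 -0.13068128  0.02124849] 0.062091820968023834
```

View pics/w3.png

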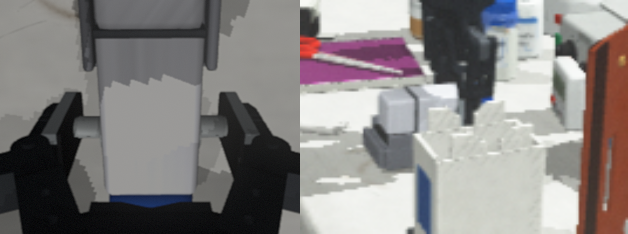

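>>> drive_tool([
  [[0, 0, -5], 0, 0.6],
  [[0, 0, -15], 0, 0.6],
  [[0, 0, -30], 0, 0.6],
  [[0, 0, -45], 0, 0.6],
  [[0, 0, -60], 0, 0.6],
])

```text
t: 3.98
eef_pos: [0.4811, 0.3718, 0.0836]
ee_rot: [0.0, -0.117, 0.993, 0.0]
ft_force: [0.2, -0.0, -3.8]
width: 0.0616
```

>>> drive_tool([
  [[0, 0, -15], 0, 0.6],
  [[0, 0, -25], 0, 0.6],
  [[0, 0, -25], 0, 0.6],
  [[0, 0, -25], 0, 0.6],
])

```text
t: 4.47
eef_pos: [0.4807, 0.3714, 0.1068]
ee_rot: [-0.0, -0.117, 0.993, -0.0]
ft_force: [-0.6, -0.3, -4.3]
width: 0.0615
```

```bash
python3 - <<'E'
from rig import robot, viewer
from h import *
o=robot.get_obs(); c=viewer.capture("wrist"); s=viewer.capture("side");pickle.dump((o,c,s),open("w4.pkl","wb"))
print(o["eef_pos"],o["ft_force"],o["moment"],o["width"])
cv2.imwrite("pics/w4.png",np.hstack([c["color"][150:,100:400],cv2.resize(s["color"][100:250,180:350],(328,234))])[:,:,::-1])
E
```

```text
[0.48069757 0.37144839 0.10684439] [-0.60443543 -0.32514724 -4.28743661] [ 0.03534928 -0.14848525  0.02821913] 0.061509985421742325
```

View pics/w4.png

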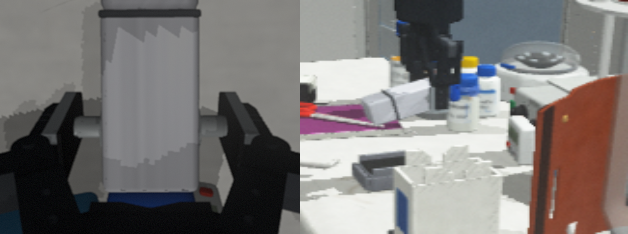

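>>> drive_tool([
  [[0, 0, -15], 0, 0.6],
  [[0, 0, -40], 0, 0.6],
  [[0, 0, -70], 0, 0.6],
  [[0, 0, -90], 0, 0.6],
  [[0, 0, -100], 0, 0.6],
])

```text
t: 5.2
eef_pos: [0.4815, 0.3722, 0.2093]
ee_rot: [0.001, -0.117, 0.993, 0.001]
ft_force: [0.1, -0.1, -4.0]
width: 0.0619
```

>>> drive_tool([
  [[0, 0, 0], 0, 0.6],
  [[0, 0, 0], 0, 0.6],
], newtons=50)

```text
t: 5.45
eef_pos: [0.4805, 0.3713, 0.2064]
ee_rot: [-0.001, -0.117, 0.993, -0.0]
ft_force: [0.1, -0.5, -3.6]
width: 0.0617
```

>>> drive_tool([
  [[0, 0, 0], 0, 0.6],
  [[0, 0, 0], 0, 0.6],
  [[0, 0, 0], 0, 0.6],
  [[0, 0, 0], 0, 0.6],
], newtons=20)

```text
t: 5.95
eef_pos: [0.481, 0.3717, 0.2072]
ee_rot: [-0.0, -0.117, 0.993, -0.0]
ft_force: [0.2, -0.2, -3.8]
width: 0.0619
```

```bash
cat > look.py <<'E'
import sys
from rig import robot, viewer
from h import *
n=sys.argv[1]
o=robot.get_obs(); c=viewer.capture("wrist"); s=viewer.capture("side");pickle.dump((o,c,s),open(n+".pkl","wb"))
print(o["t"],o["eef_pos"],o["ft_force"],o["moment"],o["width"])
cv2.imwrite(f"pics/{n}.png",np.hstack([c["color"][150:,100:400],cv2.resize(s["color"][0:220,120:400],(420,330),interpolation=cv2.INTER_CUBIC)[:234]])[:,:,::-1])
E
python3 look.py w5
```

```text
5.95 [0.48101334 0.37172132 0.20717948] [ 0.21947008 -0.18413541 -3.84122286] [-0.00478786 -0.18957838 -0.04291736] 0.06188183137071436
```

View pics/w5.png

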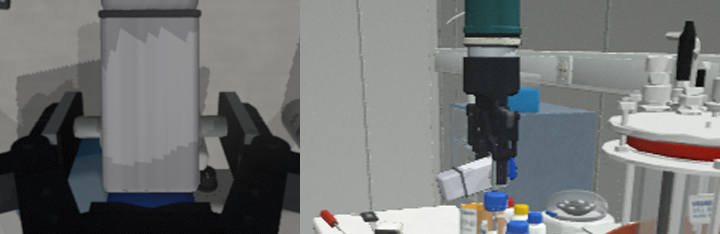

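>>> drive_tool([
  [[0, 0, 0], 0, 0.5],
  [[0, 0, 0], 0, 0.45],
  [[0, 0, 0], 0, 0.4],
  [[0, 0, 0], 0, 0.4],
], newtons=20)

```text
t: 6.55
eef_pos: [0.481, 0.3718, 0.2073]
ee_rot: [0.0, -0.117, 0.993, 0.0]
ft_force: [0.0, -0.4, -4.6]
width: 0.0618
```

>>> drive_tool([
  [[0, 0, 0], 0, 0.35],
  [[0, 0, 0], 0, 0.35],
])

```text
t: 6.8
eef_pos: [0.481, 0.3718, 0.2073]
ee_rot: [0.0, -0.117, 0.993, 0.0]
ft_force: [0.5, 0.2, -3.3]
width: 0.0621
```

```bash
python3 look.py w6
```

```text
6.8 [0.48099414 0.37176334 0.2072934 ] [ 0.52965358  0.20172191 -3.26532114] [ 0.01355959 -0.14424462  0.02067732] 0.062098450689431116
```

View pics/w6.png

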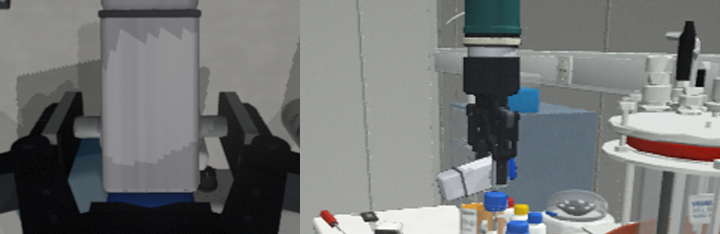

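>>> drive_tool([
  [[0, 0, 0], 0, 0.33],
  [[0, 0, 0], 0, 0.32],
  [[0, 0, 0], 0, 0.31],
  [[0, 0, 0], 0, 0.3],
])

```text
t: 7.4
eef_pos: [0.481, 0.3718, 0.2073]
ee_rot: [0.0, -0.117, 0.993, 0.0]
ft_force: [-1.2, -0.1, -4.3]
width: 0.0616
```

```bash
python3 look.py w7
```

```text
7.4 [0.48103859 0.37176213 0.20734589] [-1.17374824 -0.06494013 -4.27628492] [ 0.02496973 -0.12875426 -0.0294439 ] 0.06161672082798971
```

View pics/w7.png

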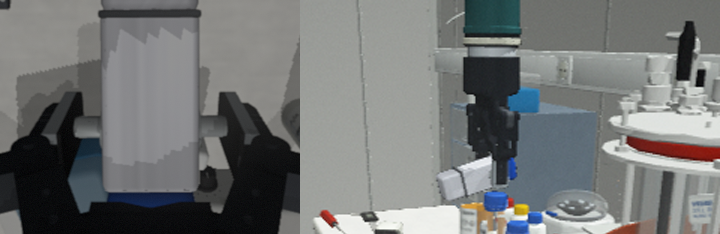

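>>> drive_tool([
  [[0, 0, 0], 0, 0.29],
  [[0, 0, 0], 0, 0.28],
  [[0, 0, 0], 0, 0.28],
])

```text
t: 7.88
eef_pos: [0.481, 0.3718, 0.2073]
ee_rot: [0.0, -0.117, 0.993, 0.0]
ft_force: [-0.3, 0.6, -3.7]
width: 0.0613
```

>>> drive_tool([
  [[0, 0, 0], 0, 0.275],
  [[0, 0, 0], 0, 0.27],
  [[0, 0, 0], 0, 0.27],
])

```text
t: 8.25
eef_pos: [0.481, 0.3718, 0.2073]
ee_rot: [0.0, -0.117, 0.993, 0.0]
ft_force: [0.0, 0.1, -3.8]
width: 0.0625
```

```bash
python3 look.py w8
```

```text
8.25 [0.48102447 0.3717609  0.20730648] [ 0.00418952  0.07985097 -3.77441764] [ 0.02722557 -0.17071212  0.06986914] 0.06249867165238156
```

View pics/w8.png

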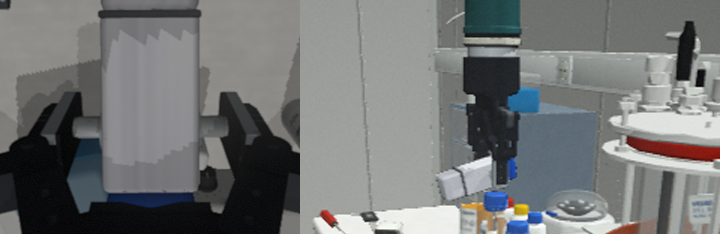

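>>> drive_tool([
  [[0, 0, 0], 0, 0.265],
  [[0, 0, 0], 0, 0.26],
  [[0, 0, 0], 0, 0.26],
])

```text
t: 8.72
eef_pos: [0.481, 0.3717, 0.2073]
ee_rot: [0.0, -0.117, 0.993, -0.0]
ft_force: [0.2, -0.1, -2.9]
width: 0.0631
```

>>> drive_tool([
  [[0, 0, 0], 0, 0.255],
  [[0, 0, 0], 0, 0.25],
  [[0, 0, 0], 0, 0.25],
])

```text
t: 9.1
eef_pos: [0.481, 0.3718, 0.2073]
ee_rot: [0.0, -0.117, 0.993, -0.0]
ft_force: [-0.2, -0.6, -2.5]
width: 0.0639
```

```bash
python3 look.py w9
```

```text
9.1 [0.48101143 0.3717512  0.20728728] [-0.23055676 -0.61031754 -2.52032622] [ 0.07330764 -0.16157283  0.03973256] 0.06392415172432593
```

View pics/w9.png

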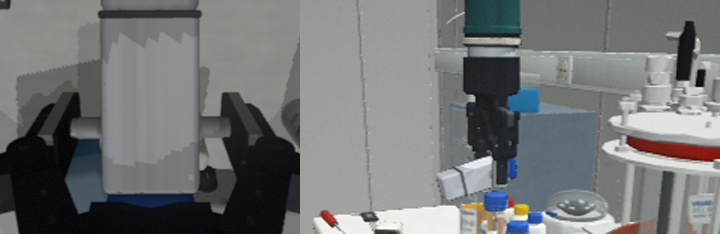

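>>> drive_tool([
  [[0, 0, 0], 0, 0.246],
  [[0, 0, 0], 0, 0.243],
  [[0, 0, 0], 0, 0.243],
])

```text
t: 9.57
eef_pos: [0.4812, 0.3717, 0.2072]
ee_rot: [0.0, -0.117, 0.993, -0.0]
ft_force: [0.9, 1.2, -3.7]
width: 0.0646
```

```bash
python3 look.py w10
```

```text
9.575 [0.48116837 0.37170828 0.20724053] [ 0.93468647  1.15556625 -3.71967784] [ 0.13536027 -0.29014513 -0.01306285] 0.06455555377233207
```

View pics/w10.png

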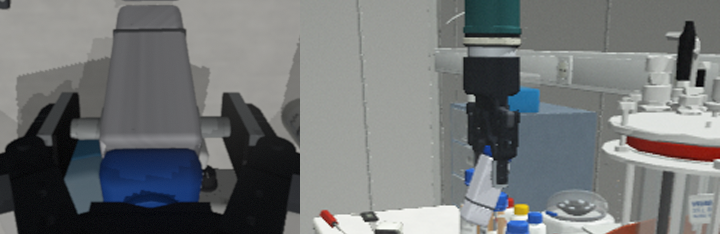

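>>> drive_tool([
  [[0, 0, 0], 0, 0.242],
  [[0, 0, 0], 0, 0.241],
  [[0, 0, 0], 0, 0.241],
])

```text
t: 10.05
eef_pos: [0.481, 0.3717, 0.2073]
ee_rot: [0.0, -0.117, 0.993, -0.0]
ft_force: [-0.4, 0.8, -4.2]
width: 0.0649
```

```bash
python3 look.py w11
```

```text
10.05 [0.48101105 0.37174085 0.20729443] [-0.38270872  0.82972275 -4.15054092] [ 0.0546178  -0.09845076  0.03726591] 0.06491804083656474
```

View pics/w11.png

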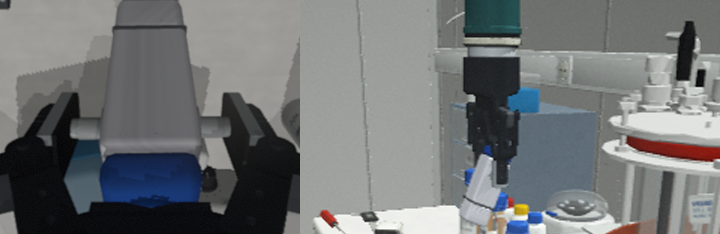

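>>> drive_tool([
  [[0, 0, 0], 0, 0.24],
  [[0, 0, 0], 0, 0.239],
  [[0, 0, 0], 0, 0.239],
])

```text
t: 10.52
eef_pos: [0.481, 0.3718, 0.2073]
ee_rot: [0.0, -0.117, 0.993, -0.0]
ft_force: [-0.0, -0.4, -4.0]
width: 0.0648
```

```bash
cat > ang.py <<'E'
from h import *
import sys
o,c,s=pickle.load(open(sys.argv[1]+".pkl","rb"))
P=cloud(c,o)[190:265,225:275]   # face patch between pins, above lid (image)
T=rot(o["ee_rot"]); L=(P.reshape(-1,3)-o["eef_pos"])@T
L=L[abs(L[:,1])<.016]; 
k=np.ones(len(L),bool)
for _ in range(5):
    q=L[k]; m=q.mean(0); n=np.linalg.svd(q-m,full_matrices=0)[2][2]; r=(L-m)@n; k=abs(r)<.002
print("n",k.sum(),"normal tool",np.round(n,3),"tilt of face from vertical",np.arctan2(n[2],n[0]))
E
python3 look.py w12; python3 ang.py w11; python3 ang.py w12
```

```text
10.525 [0.48098987 0.37175288 0.20728624] [-0.01501728 -0.43597256 -4.02721418] [ 0.05474753 -0.08776845 -0.03978815] 0.06480543267429102
n 3735 normal tool [-0.926  0.008  0.378] tilt of face from vertical 2.753500317742286
n 3730 normal tool [-0.922  0.005  0.387] tilt of face from vertical 2.7441321237325855
```

View pics/w12.png

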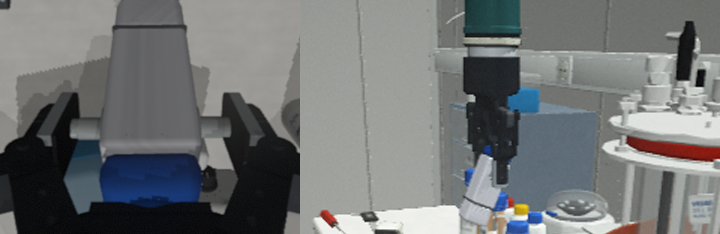

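>>> drive_tool([
  [[0, 0, 0], 0, 0.238],
  [[0, 0, 0], 0, 0.237],
  [[0, 0, 0], 0, 0.237],
])

```text
t: 11.0
eef_pos: [0.481, 0.3718, 0.2073]
ee_rot: [0.0, -0.117, 0.993, 0.0]
ft_force: [0.9, -0.2, -3.9]
width: 0.0652
```

```bash
python3 look.py w13; python3 ang.py w13
```

```text
11.0 [0.48099715 0.37178583 0.20729438] [ 0.87775924 -0.15088974 -3.87923012] [ 0.01065841 -0.04283944 -0.00527368] 0.06517088155823332
n 3729 normal tool [-0.921  0.005  0.389] tilt of face from vertical 2.7420979008321957
```

>>> drive_tool([
  [[0, 0, 0], 0, 0.236],
  [[0, 0, 0], 0, 0.235],
  [[0, 0, 0], 0, 0.235],
])

```text
t: 11.48
eef_pos: [0.481, 0.3718, 0.2073]
ee_rot: [0.0, -0.117, 0.993, 0.0]
ft_force: [-0.2, 0.6, -3.4]
width: 0.0656
```

```bash
python3 look.py w14; python3 ang.py w14
```

```text
11.475 [0.4810434  0.37176139 0.20730201] [-0.21350874  0.55986316 -3.39980312] [ 0.0494006  -0.06104431  0.02314604] 0.06557645938951033
n 3737 normal tool [-0.958  0.008  0.285] tilt of face from vertical 2.852544852715466
```

>>> drive_tool([
  [[0, 0, 0], 0, 0.2345],
  [[0, 0, 0], 0, 0.234],
  [[0, 0, 0], 0, 0.234],
])

```text
t: 11.95
eef_pos: [0.481, 0.3718, 0.2073]
ee_rot: [0.0, -0.117, 0.993, 0.0]
ft_force: [-0.5, 0.2, -4.6]
width: 0.0657
```

```bash
python3 look.py w15; python3 ang.py w15
```

```text
11.95 [0.48099005 0.371769   0.20730186] [-0.51105044  0.15381059 -4.64272443] [ 0.04337688 -0.00721546  0.00599602] 0.06568373183250084
n 3736 normal tool [-0.958  0.007  0.288] tilt of face from vertical 2.849684094253865
```

>>> drive_tool([
  [[0, 0, 0], 0, 0.2335],
  [[0, 0, 0], 0, 0.233],
  [[0, 0, 0], 0, 0.233],
])

```text
t: 12.42
eef_pos: [0.481, 0.3718, 0.2073]
ee_rot: [0.0, -0.117, 0.993, 0.0]
ft_force: [0.3, 0.0, -3.1]
width: 0.0658
```

```bash
python3 look.py w16; python3 ang.py w16
```

```text
12.425 [0.48101487 0.37178136 0.20729264] [ 0.29138824  0.02812032 -3.0822669 ] [-0.03587041 -0.0178447   0.04568419] 0.06577811907768022
n 3734 normal tool [-0.977  0.008  0.211] tilt of face from vertical 2.928495646205052
```

>>> drive_tool([
  [[0, 0, 0], 0, 0.2327],
  [[0, 0, 0], 0, 0.2327],
  [[0, 0, 0], 0, 0.2327],
  [[0, 0, 0], 0, 0.2327],
])

```text
t: 13.02
eef_pos: [0.481, 0.3718, 0.2073]
ee_rot: [-0.0, -0.117, 0.993, -0.0]
ft_force: [0.1, -0.1, -2.8]
width: 0.0656
```

>>> drive_tool([
  [[0, 0, 0], 0, 0.25],
  [[0, 0, 0], 0, 0.28],
  [[0, 0, 0], 0, 0.4],
  [[0, 0, 0], 0, 0.6],
  [[0, 0, 0], 0, 0.6],
], newtons=80)

```text
t: 13.65
eef_pos: [0.481, 0.3718, 0.2073]
ee_rot: [0.0, -0.117, 0.993, 0.0]
ft_force: [0.1, -0.4, -3.7]
width: 0.0617
```

```bash
python3 look.py w17; python3 ang.py w17; python3 - <<'E'
from h import *
o,c,s=pickle.load(open("w17.pkl","rb"))
P=cloud(c,o); T=rot(o["ee_rot"]); L=(P-o["eef_pos"])@T
# pins: columns outside bucket
sub=L[255:300]
for u in (176,182,188,308,314,320):
    col=L[255:300,u]; k=(col[:,2]<.01)&(col[:,2]>-.06); 
    if k.any(): print(u,np.where(k)[0].min()+255,np.where(k)[0].max()+255,np.round(col[k].mean(0),4),np.round(col[k].min(0),4))
E
```

```text
13.65 [0.48101539 0.37177698 0.20730931] [ 0.11295173 -0.39028706 -3.73674929] [ 0.05297301 -0.0960022   0.00991692] 0.06171405812437983
n 3732 normal tool [-0.976  0.008  0.216] tilt of face from vertical 2.9243601572509705
176 255 299 [-0.     -0.0303 -0.021 ] [-0.0092 -0.0306 -0.0236]
182 255 288 [ 0.0002 -0.0286 -0.0169] [-0.0115 -0.0306 -0.0237]
188 266 287 [ 0.0006 -0.0252 -0.0217] [-0.0041 -0.0258 -0.024 ]
308 265 285 [ 0.0012  0.0241 -0.0215] [-0.0028  0.0238 -0.0235]
314 265 285 [ 0.0012  0.0266 -0.0215] [-0.0033  0.0263 -0.0237]
320 255 291 [-0.0005  0.0301 -0.0171] [-0.0114  0.0287 -0.0235]
```

View pics/w17.png

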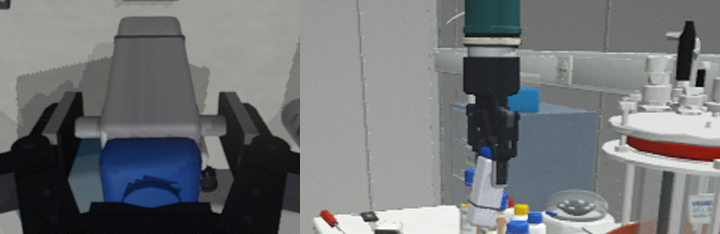

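>>> drive_tool([
  [[8, -25, -8], 0.005, 0.6],
  [[20, -65, -15], 0.016, 0.6],
  [[34, -110, -15], 0.016, 0.6],
  [[43, -145, -15], 0.016, 0.6],
  [[48, -165, -15], 0.016, 0.6],
])

```text
t: 14.38
eef_pos: [0.4728, 0.1971, 0.2229]
ee_rot: [0.0, -0.108, 0.994, -0.0]
ft_force: [0.3, 0.6, -3.4]
width: 0.0619
```

>>> drive_tool([
  [[5, -19, 0], 0, 0.6],
  [[5, -19, 0], 0, 0.6],
  [[5, -19, 0], 0, 0.6],
])

```text
t: 14.75
eef_pos: [0.472, 0.1817, 0.2223]
ee_rot: [0.0, -0.11, 0.994, 0.0]
ft_force: [1.3, 0.7, -3.9]
width: 0.0622
```

```bash
python3 - <<'E'
from rig import robot, viewer
from h import *
o=robot.get_obs(); d={n:viewer.capture(n) for n in("wrist","side","top")}
pickle.dump((o,d["wrist"],d["side"],d["top"]),open("w18.pkl","wb"))
print(o["t"],o["eef_pos"],o["ee_rot"],o["ft_force"],o["width"])
cv2.imwrite("pics/w18.png",d["wrist"]["color"][:,:,::-1])
cv2.imwrite("pics/s18.png",np.hstack([cv2.resize(d["side"]["color"][90:290,180:340],(400,500)),cv2.resize(d["top"]["color"][150:270,250:346],(400,500))])[:,:,::-1])
E
python3 - <<'E'
from h import *
o,c,s,t=pickle.load(open("w18.pkl","rb"))
for n,cc in(("w",c),("s",s),("t",t)):
    P=cloud(cc,o) 
    k=(P[...,2]>.09)&(P[...,2]<.122)&(abs(P[...,1]-.18)<.05)&(abs(P[...,0]-.472)<.065)
    print(n,k.sum()); 
    if k.sum()>20: r=cv2.minAreaRect(P[k][:,:2].astype(np.float32)*1000);print(r,cv2.boxPoints(r).tolist())
E
```

```text
14.75 [0.4720373  0.18174619 0.22234951] [ 1.84380987e-04 -1.10064878e-01  9.93924301e-01  4.15409115e-04] [ 1.33312487  0.69415695 -3.94247215] 0.06217004940523681
w 1015
((459.6730651855469, 176.52207946777344), (60.63189697265625, 56.182212829589844), 12.729340553283691) [[423.9124755859375, 197.24276733398438], [436.2919921875, 142.44140625], [495.43365478515625, 155.8013916015625], [483.05413818359375, 210.60275268554688]]
s 786
((472.6380615234375, 177.6017303466797), (88.89644622802734, 60.97663116455078), 13.522510528564453) [[422.29302978515625, 196.85165405273438], [436.551025390625, 137.56539916992188], [522.9830932617188, 158.351806640625], [508.72509765625, 217.6380615234375]]
t 186
((459.2870788574219, 176.78884887695312), (64.2236099243164, 57.158748626708984), 11.953354835510254) [[421.9523620605469, 198.09767150878906], [433.7908020019531, 142.17832946777344], [496.6217956542969, 155.4800262451172], [484.7833557128906, 211.3993682861328]]
```

View pics/w18.png

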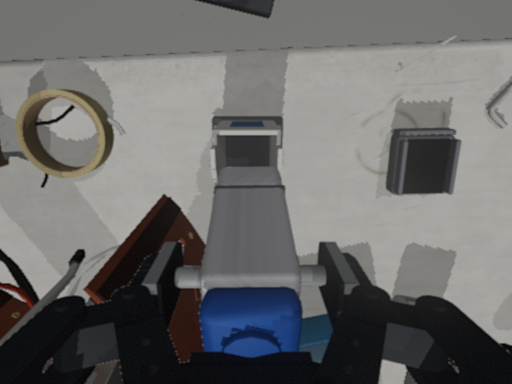

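View pics/s18.png

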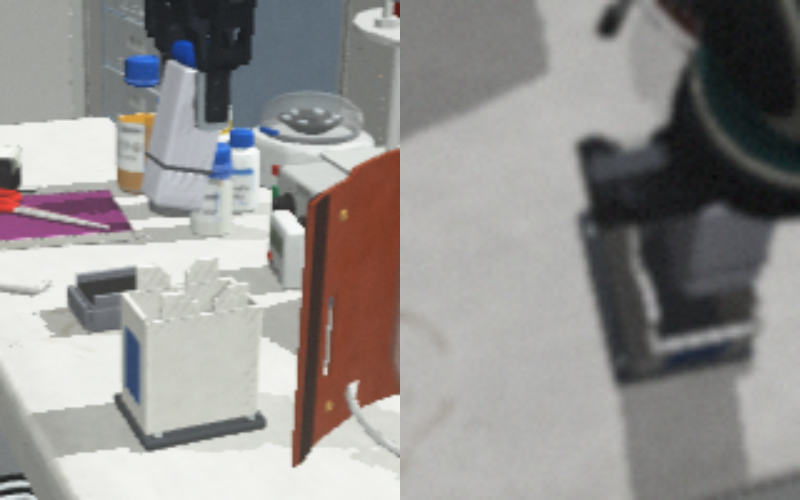

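>>> drive_tool([
  [[-5, -2, 0], 0, 0.6],
  [[-5, -2, 20], 0, 0.6],
  [[-5, -2, 40], 0, 0.6],
  [[-5, -2, 50], 0, 0.6],
  [[-5, -2, 50], 0, 0.6],
])

```text
t: 15.52
eef_pos: [0.4772, 0.1796, 0.1718]
ee_rot: [-0.001, -0.109, 0.994, -0.0]
ft_force: [0.5, -0.6, -3.6]
width: 0.0615
```

```bash
cat > look2.py <<'E'
import sys
from rig import robot, viewer
from h import *
n=sys.argv[1]
o=robot.get_obs(); d={k:viewer.capture(k) for k in("wrist","side","top")}
pickle.dump((o,d["wrist"],d["side"],d["top"]),open(n+".pkl","wb"))
print(o["t"],o["eef_pos"],o["ee_rot"],o["ft_force"],o["moment"],o["width"])
cv2.imwrite(f"pics/{n}.png",np.hstack([d["wrist"]["color"][50:,80:420],cv2.resize(d["side"]["color"][90:290,180:340],(400,334))])[:,:,::-1])
E
python3 look2.py w19
```

```text
15.525 [0.47718543 0.17960467 0.17176805] [-5.90257973e-04 -1.09445130e-01  9.93992638e-01 -2.26663092e-04] [ 0.52398763 -0.6406738  -3.60100714] [-0.05661866 -0.05903148 -0.01589364] 0.06152529581404988
```

View pics/w19.png

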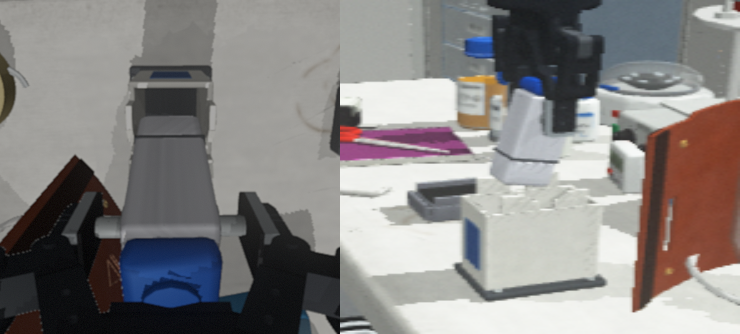

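```bash
python3 - <<'E'
from h import *
o,c,s,t=pickle.load(open("w19.pkl","rb"))
P=cloud(c,o);T=rot(o["ee_rot"]); L=(P-o["eef_pos"])@T
k=(P[...,2]>.08)&(P[...,2]<.122)&(L[...,0]>.025)&(abs(L[...,1])<.045)
# restrict to rows above the bucket
v,u=np.where(k); print(v.min(),v.max(),u.min(),u.max())
q=L[k&(P[...,2]>.093)]; 
near=q[q[:,0]>np.percentile(q[:,0],50)]
print("tool y range",q[:,1].min(),q[:,1].max(),"x max",q[:,0].max(),np.percentile(q[:,0],98))
ck=L[k&(P[...,2]>.106)]; print("cheeks",len(ck)); 
for sgn in(1,-1):
    a=ck[ck[:,1]*sgn>0]; print(sgn,len(a),a.mean(0) if len(a) else"",np.percentile(a[:,1],[2,50,98]) if len(a) else"")
# bucket foot lateral extent
b=L[(P[...,2]>.10)&(P[...,2]<.17)&(abs(L[...,1])<.02)&(L[...,0]<.05)]; print("bucket y",np.percentile(b[:,1],[.5,99.5]))
E
```

```text
129 172 206 296
tool y range -0.026970483262609767 0.028803756473195007 x max 0.048089434576585675 0.04764518287801411
cheeks 291
1 147 [0.0311988  0.02640605 0.05927497] [0.02466229 0.0262454  0.02859684]
-1 144 [ 0.03079957 -0.02485792  0.05932054] [-0.02691017 -0.0248595  -0.02318899]
bucket y [-0.01764883  0.01798987]
```

>>> drive_tool([
  [[0, 1, 15], 0, 0.6],
  [[0, 1, 30], 0, 0.6],
  [[0, 1, 45], 0, 0.6],
  [[0, 1, 58], 0, 0.6],
  [[0, 1, 66], 0, 0.6],
])

```text
t: 16.3
eef_pos: [0.4767, 0.1804, 0.1051]
ee_rot: [-0.001, -0.109, 0.994, -0.0]
ft_force: [-0.6, -0.4, -4.0]
width: 0.0619
```

```bash
python3 look2.py w20
```

```text
16.3 [0.4767374  0.18039824 0.10505938] [-6.42200589e-04 -1.09339859e-01  9.94004190e-01 -2.28686684e-04] [-0.58811967 -0.38736449 -4.02498322] [ 0.03387905 -0.02517813  0.02629626] 0.061931056629435904
```

View pics/w20.png

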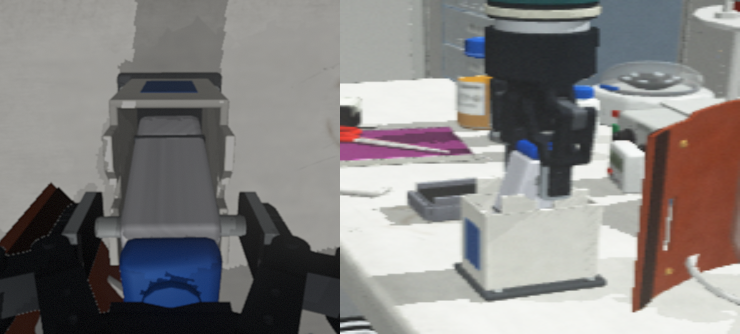

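```bash
python3 - <<'E'
from h import *
o,c,s,t=pickle.load(open("w20.pkl","rb"))
P=cloud(c,o);T=rot(o["ee_rot"]); L=(P-o["eef_pos"])@T
q=L[(P[...,2]>.088)&(P[...,2]<.1)&(L[...,0]>.03)&(L[...,0]<.06)&(abs(L[...,1])<.02)]; print("wall x",np.percentile(q[:,0],[2,50,98]),q[:,2].mean()+0)
ck=L[(P[...,2]>.1)&(P[...,2]<.12)&(L[...,0]>.008)&(abs(L[...,1])<.03)&(abs(L[...,1])>.0215)]
for sgn in(1,-1):
    a=ck[ck[:,1]*sgn>0]; print(sgn,len(a),np.percentile(a[:,1],[2,50,98]))
    z=o["eef_pos"][2]-a[:,2]
    for x in np.arange(.008,.05,.003):
        k=abs(a[:,0]-x)<.0015
        if k.any(): print("  x%.3f top z %.4f n%d"%(x,z[k].max(),k.sum()))
for u in (188,192,308,312):
    col=L[250:310,u]; k=(col[:,2]<-.005)&(col[:,2]>-.03)&(abs(col[:,0])<.008);print(u,np.round(col[k].mean(0),4),np.round(col[k][:,2].min(),4))
E
```

```text
wall x [0.04399705 0.04643708 0.04788783] 0.010948750933161206
1 733 [0.02362128 0.0247969  0.02758646]
  x0.011 top z 0.1072 n45
  x0.014 top z 0.1090 n51
  x0.017 top z 0.1120 n55
  x0.020 top z 0.1150 n74
  x0.023 top z 0.1146 n87
  x0.026 top z 0.1148 n91
  x0.029 top z 0.1149 n98
  x0.032 top z 0.1149 n90
  x0.035 top z 0.1149 n142
-1 746 [-0.02798335 -0.02521089 -0.0240426 ]
  x0.011 top z 0.1183 n50
  x0.014 top z 0.1092 n50
  x0.017 top z 0.1117 n56
  x0.020 top z 0.1145 n77
  x0.023 top z 0.1152 n91
  x0.026 top z 0.1153 n91
  x0.029 top z 0.1148 n99
  x0.032 top z 0.1144 n91
  x0.035 top z 0.1153 n141
188 [ 0.0006 -0.0251 -0.0217] -0.0243
192 [ 0.0006 -0.0235 -0.0216] -0.0235
308 [ 0.0013  0.0241 -0.0216] -0.0239
312 [ 0.0012  0.0258 -0.0216] -0.0235
```

>>> drive_tool([
  [[3, 0, 0], 0, 0.6],
  [[5, 0, 2], 0, 0.6],
  [[5, 0, 8], 0, 0.6],
  [[5, 0, 13], 0, 0.6],
  [[5, 0, 16], 0, 0.6],
])

```text
t: 17.08
eef_pos: [0.4721, 0.1794, 0.0898]
ee_rot: [-0.0, -0.109, 0.994, -0.0]
ft_force: [0.5, 0.6, -3.8]
width: 0.0618
```

>>> drive_tool([
  [[0, 0, 2], 0, 0.6],
  [[0, 0, 3], 0, 0.6],
  [[0, 0, 3], 0, 0.6],
])

```text
t: 17.45
eef_pos: [0.4723, 0.1795, 0.0873]
ee_rot: [0.0, -0.109, 0.994, 0.0]
ft_force: [-1.0, -0.7, -4.0]
width: 0.0619
```

```bash
python3 look2.py w21
```

```text
17.45 [0.47229683 0.1794851  0.08728599] [ 3.33831003e-05 -1.09330291e-01  9.94005476e-01  8.79171026e-07] [-1.02172425 -0.72548181 -4.0346047 ] [-3.96764691e-03 -9.51964312e-03  2.80234966e-05] 0.06185129443611603
```

View pics/w21.png

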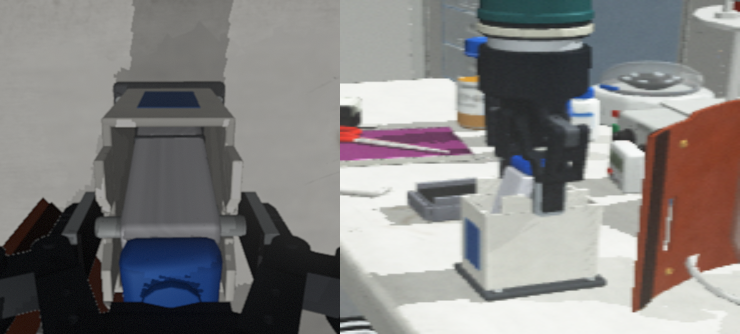

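No contact yet; continue down in small steps, watching the force.

>>> drive_tool([
  [[0, 0, 1], 0, 0.6],
  [[0, 0, 2], 0, 0.6],
  [[0, 0, 3], 0, 0.6],
  [[0, 0, 3], 0, 0.6],
])

```text
t: 18.1
eef_pos: [0.4722, 0.1795, 0.0842]
ee_rot: [-0.0, -0.109, 0.994, -0.0]
ft_force: [0.7, -1.2, -3.4]
width: 0.0615
```

>>> drive_tool([
  [[0, 0, 1], 0, 0.6],
  [[0, 0, 1], 0, 0.6],
])

```text
t: 18.35
eef_pos: [0.4722, 0.1795, 0.0832]
ee_rot: [-0.0, -0.109, 0.994, -0.0]
ft_force: [0.4, 0.2, -3.5]
width: 0.0618
```

>>> drive_tool([
  [[0, 0, 1], 0, 0.6],
  [[0, 0, 1], 0, 0.6],
])

```text
t: 18.6
eef_pos: [0.4722, 0.1795, 0.0822]
ee_rot: [-0.0, -0.109, 0.994, -0.0]
ft_force: [0.1, 0.9, -3.9]
width: 0.062
```

```bash
python3 look2.py w22
```

```text
18.6 [0.47217669 0.17949374 0.08222428] [-5.19971274e-05 -1.09351908e-01  9.94003097e-01 -2.06925478e-06] [ 0.127623    0.88344966 -3.92647014] [ 0.01828178 -0.07386085  0.03557749] 0.0619700516611959
```

View pics/w22.png

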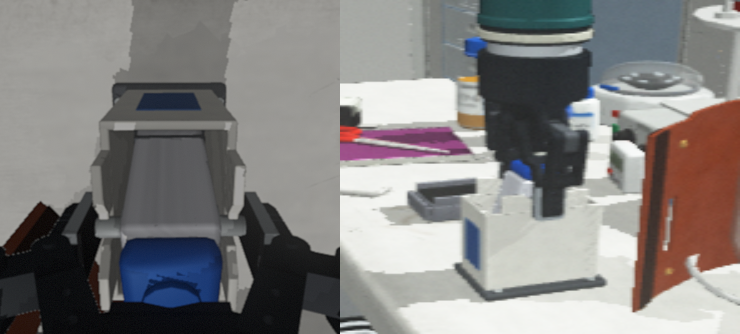

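>>> drive_tool([
  [[0, 0, 1], 0, 0.6],
  [[0, 0, 1], 0, 0.6],
])

```text
t: 19.0
eef_pos: [0.4722, 0.1795, 0.0812]
ee_rot: [-0.0, -0.109, 0.994, -0.0]
ft_force: [-0.1, -1.0, -3.8]
width: 0.0617
```

>>> drive_tool([
  [[0, 0, 1], 0, 0.6],
  [[0, 0, 1], 0, 0.6],
])

```text
t: 19.25
eef_pos: [0.4724, 0.1796, 0.0806]
ee_rot: [0.0, -0.109, 0.994, 0.0]
ft_force: [-0.8, -0.9, 1.5]
width: 0.0617
```

>>> drive_tool([
  [[0, 0, 1], 0, 0.6],
  [[0, 0, 1], 0, 0.6],
])

```text
t: 19.5
eef_pos: [0.4725, 0.1796, 0.0803]
ee_rot: [0.0, -0.109, 0.994, 0.0]
ft_force: [-3.7, -1.3, 8.4]
width: 0.0618
```

>>> drive_tool([
  [[0, 0, 0], 0, 0.27],
  [[0, 0, 0], 0, 0.25],
  [[0, 0, 0], 0, 0.24],
  [[0, 0, 0], 0, 0.235],
  [[0, 0, 0], 0, 0.23],
], newtons=20)

```text
t: 20.12
eef_pos: [0.4724, 0.1796, 0.0793]
ee_rot: [0.0, -0.109, 0.994, 0.0]
ft_force: [-0.2, 0.5, 0.6]
width: 0.066
```

>>> drive_tool([
  [[0, 0, 0], 0, 0.225],
  [[0, 0, 0], 0, 0.21],
  [[0, 0, 0], 0, 0.18],
  [[0, 0, 0], 0, 0.14],
  [[0, 0, 0], 0, 0.14],
])

```text
t: 20.75
eef_pos: [0.4722, 0.1795, 0.0793]
ee_rot: [-0.0, -0.109, 0.994, 0.0]
ft_force: [-0.9, 0.2, -0.1]
width: 0.0731
```

```bash
python3 look2.py w23
```

```text
20.75 [0.47222025 0.17951318 0.07927687] [-1.12948763e-05 -1.09371188e-01  9.94000977e-01  1.06791235e-06] [-0.91554969  0.22281734 -0.05522563] [-0.01639557  0.03870368  0.01559068] 0.07308763029188274
```

View pics/w23.png

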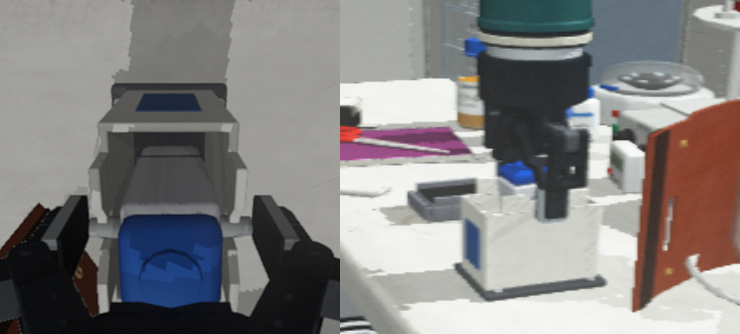

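>>> drive_tool([
  [[0, 0, 0], 0, 0],
  [[0, 0, 0], 0, 0],
  [[0, 0, 0], 0, 0],
  [[0, 0, 0], 0, 0],
])

```text
t: 21.4
eef_pos: [0.4723, 0.1795, 0.0793]
ee_rot: [0.0, -0.109, 0.994, -0.0]
ft_force: [0.7, 0.4, -0.2]
width: 0.0854
```

>>> drive_tool([
  [[0, 0, -10], 0, 0],
  [[0, 0, -30], 0, 0],
  [[0, 0, -60], 0, 0],
  [[0, 0, -95], 0, 0],
  [[0, 0, -120], 0, 0],
])

```text
t: 22.02
eef_pos: [0.4727, 0.1797, 0.2016]
ee_rot: [0.001, -0.109, 0.994, 0.0]
ft_force: [0.1, 0.3, 0.1]
width: 0.0855
```

>>> drive_tool([
  [[30, 0, -10], 0, 0],
  [[60, 0, -20], 0, 0],
  [[60, 0, -20], 0, 0],
  [[60, 0, -20], 0, 0],
])

```text
t: 22.52
eef_pos: [0.4143, 0.1667, 0.2199]
ee_rot: [0.001, -0.109, 0.994, 0.0]
ft_force: [-0.4, -0.1, -0.1]
width: 0.0851
```

```bash
python3 look2.py w24; python3 - <<'E'
from h import *
o,c,s,t=pickle.load(open("w24.pkl","rb"))
cv2.imwrite("pics/w24b.png",c["color"][:,:,::-1])
for n,cc in(("wrist",c),("top",t),("side",s)):
    P=cloud(cc,o); C=cc["color"].astype(int)
    m=(C[...,2]>90)&(C[...,2]>C[...,0]+60)&(abs(P[...,0]-.4725)<.06)&(abs(P[...,1]-.18)<.05)&(P[...,2]>.115)
    q=P[m]; 
    if m.sum()>10:
        print(n,m.sum(),q.min(0),q.max(0),"top z",np.percentile(q[:,2],95))
        k=q[q[:,2]>np.percentile(q[:,2],50)-.002]; r=k.mean(0);nn=np.linalg.svd(k-r,full_matrices=0)[2][2]; print(" normal",nn,"centre",r)
E
```

```text
22.525 [0.41434704 0.16665388 0.21990904] [ 8.07750526e-04 -1.09303099e-01  9.94008104e-01  2.64012205e-04] [-0.41556683 -0.11619942 -0.06402167] [-0.02393268 -0.02041992  0.05013136] 0.08514269429725682
wrist 1237 [0.45583336 0.16208409 0.1293435 ] [0.48922948 0.19634803 0.13796106] top z 0.13697729987825025
 normal [-0.01884048 -0.02666933  0.99946675] centre [0.47159617 0.17905278 0.13429571]
top 203 [0.45537913 0.16637633 0.13043591] [0.48834187 0.19741185 0.14200112] top z 0.13995001709094682
 normal [0.01969086 0.03625645 0.99914851] centre [0.47081869 0.18309653 0.13697106]
side 239 [0.43361129 0.13303096 0.12036905] [0.48816054 0.19211544 0.42683518] top z 0.1354905009022302
 normal [-0.39918372 -0.90325888 -0.15740317] centre [0.46997288 0.1714716  0.13810163]
```

View pics/w24b.png

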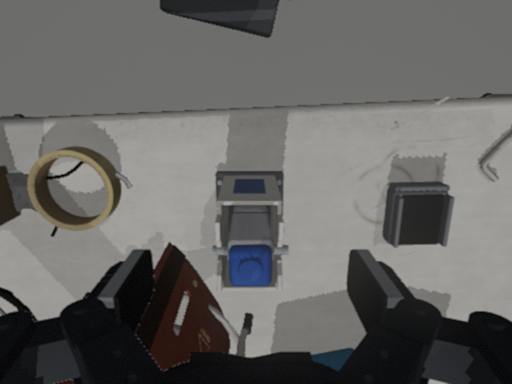

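View pics/w24.png

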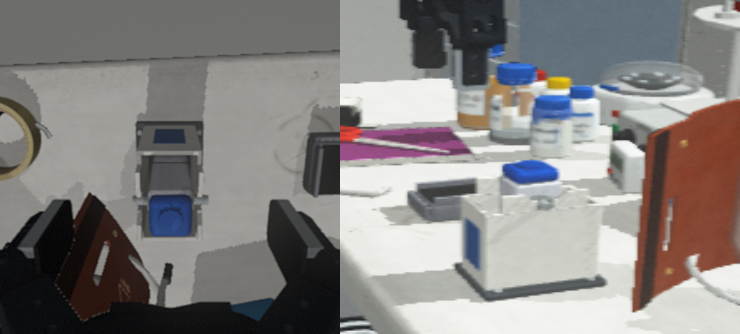

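```bash
python3 -c "
from rig import robot; print(robot.job_done()); o=robot.get_obs(); print(o['t'],o['ft_force'])"
```

```text
the job is handed in; nothing more can be done
None
the job is handed in; nothing more can be done
```

The bucket is hanging by both pins in the notches of the white stand, released and upright. I handed the job in at about 22.7 s; the system gives no verdict, so the result rests on my own checks.

**What I did:**
- I gripped the bucket by the pin ends at 80 N and lifted it level, first to about 0.13 m pin height and then to about 0.23 m.
- I eased the grip by opening the fingers in small steps until it swung down to 0.21 rad from upright, then gripped again at 80 N.
- I lowered it into the notches until the force showed contact, with the pins at about 0.100 m against a seat height of 0.1005 m, then opened the fingers and backed off.

**Last checks, with the fingers fully open and clear:**
- The lid top stands at about 0.137 m, which matches the seated height of 0.1375 m.
- The wrist and top cameras put the tilt at about 0.03 to 0.04 rad.
- Both pins show in the notches, and the wrist force is about zero.

**What did not agree or work as expected:**
- Lowering the grip setting to 20 N did not loosen the hold; only opening the fingers did.
- The bucket paused at 0.39 rad and again at 0.29 rad before dropping below 0.25 rad.
- The lid centre from the top camera was about 4 mm off in y from the wrist camera; I put this down to the lid's edges and trusted the wrist view.
- The automatic lid-tilt fit from the side camera was unusable, because it also picked up points that were not part of the lid.

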